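Close a tin of glaze powder in the lever press

ROBOT

A 6-joint arm with a two-finger parallel gripper is mounted at the origin on the work surface. World frame = base frame: x ahead of the robot, y to its left, z up, the work surface at z = 0. Lengths are in mm, angles in degrees, forces in N, time in s.
With the tool pointing down it reaches from about 350 to 850 mm from the base axis. Payload 8.1 kg.
Tool frame: the origin (TCP) lies midway between the tips of the shut fingers; the grasp point (between the pads) lies 19 mm behind it (r.pinch_z is the distance from the TCP to the grasp point, in mm); z points along the fingers, y is the line along which they close (so a half turn about z gives the same grasp; the last joint's range is limited). The gripper opens to 85 mm and grips with 20 to 120 N. Pads are 22 mm wide; open, the fingers measure 114 mm over their backs; the gripper's body (76 mm by 85 mm) begins 54 mm behind the grasp point. The pads swing forward as they close: fully open they stand 13 mm farther back than shut.
Start: joints at [59.45, 7.471, 85.268, -0, 87.261, -4.893], TCP at [259.77, 540.856, 231.292] pointing down, gripper open.
Joint ranges: [-169.43, 169.43], [-51.17, 129.36], [1.28, 143.12], [-76.62, 256.62], [0, 156.53], [-152.29, 152.29]. Speed limits (degrees/s): [136.94, 136.94, 159.86, 180, 180, 180].

INTERFACE

Orientations are given as [roll, pitch, yaw] about the fixed x, y, z axes, in that order (R = Rz(yaw) Ry(pitch) Rx(roll)).
In Python, from bench import sensors, optics, job, r gives the robot as it stands.
- The arm moves only by the tool play_rows, never from a script. Its argument "motion" is a list that holds one entry, the list of rows, each a list of 6 numbers: the shift along the tool's x, y, z in cm, then the turn, a rotation vector about the tool's x, y, z in degrees. In form: [[[x, y, z, ax, ay, az], ...]]. A call has 1 to 5 rows; each row is the pose to reach, as a shift and turn from the pose commanded when the call began, along the tool's axes at that moment; what a row does not reach only later rows make up. A row lasts 1/10 s, in which the tool goes at most 50 mm and 8.59 degrees, less where a joint would pass 70% of its speed; a pose out of reach is approached as far as the arm can. A call with a gripper value outside its range is refused whole. "jaw" is the opening, from 0 (shut) to 1 (fully open), set as the call begins (left out, the last holds). The fingers move at their own pace and stop on an object; "squeeze" is the grip in N (left out, the last holds). Time passes only in rows, so rows that repeat a pose let the fingers close. It gives the time, the measured TCP pose, the force, the opening and the grip force at its end, in the units of the state.
- sensors.sense(): the state, without advancing time (a new reading comes with each control period).
- optics.snapshot(name): name is "side" or "top"; returns a dict with "pixels" (480x640x3 uint8, red, green, blue), "mtx" (3x3 intrinsics, pixels), "k1" (the pictures are not rectified: a ray, as slopes to the right and down, at radius r is drawn at 1 + k1 r^2 times it, then the intrinsics apply), "R" (3x3) and "t" (3): a world point X has camera coordinates R X + t. Camera axes: x right, y down, z forward; pixel columns grow to the right and rows downward; lengths in mm; the calibration is good to about 2 mm. A picture is of the moment at which its call begins. There is no depth.
- job.hand_in(): hands the job in; it is judged then, once.
The state is a dict: "time": time; "joint_pos": joint angles; "qd": joint speeds; "joint_efforts": joint torques, N m; "tool_pos": TCP position; "tcp_rot": TCP orientation; "ft_force": force on the tool from outside, world axes, zero at the start; "wrist_torque": the same for the moment, N m; "finger_gap": finger opening in mm; "grip_force": force on a finger pad.
Only numpy, scipy, OpenCV 4.12 (cv2) and the standard library are available. Lean on these libraries where they do the work, as an engineer would, in place of code of your own. Each camera call takes 0.05 s, during which the arm holds its last target. There are 200 camera calls.

TASK

The lid of the round metal tin still stands proud. Stand the tin on the round bed of the bench press, centred under its foot, and let go of it; then push the press's lever down until the lid is fully home, and ease the lever back up slowly to its top stop, never letting its spring snap it back. Leave the closed tin standing on the bed and do not disturb the jar, mug and bowl.

Things in the scene. Friction and masses are not known exactly. Their poses are not given: they have to be found in the camera images.
- tin: Loose round metal tin with a brown card label, upright, about 0.25 to 0.5 kg. Body 60 mm in diameter and 85 mm high; origin at the centre of its underside, z up. Its lid adds 14 mm when proud and 4 mm when home. It starts on the table to the right of the press; the terracotta jar standing near it may be on either side of it.
- lid (a joint): How far the tin's push-in lid (flange 56 mm in diameter, 4 mm thick) has gone down, m: about 0 to 0.002 at the start (proud), 0.010 fully home, flange resting on the rim. It slides stiffly (about 9 N) and stays where it is left. It must still be proud when the tin goes under the press: the press does the closing.
- lid_top (a point): Centre of the top face of the tin's lid.
- press: Grey bench press fixed to the table, turned up to 26 degrees. Origin at table height under its round bed's centre; x points away from the robot (at zero turn), y towards the column, z up. Base plate 14 mm thick, x +-65 mm, y -55 to +205 mm. Column x +-25 mm, y +110 to +180 mm, 160 mm high. The lever overhangs the bed: bring the tin in from the -x side, tool leaning back 35 to 45 degrees.
- bed (a point): Centre of the top face of the round steel bed, 92 mm in diameter, 20 mm above the table. A thin engraved circle, 62 mm in diameter, shows where the tin stands. Axes as the press's.
- foot (a point): Centre of the underside of the rubber foot (36 mm in diameter) under the lever, 130 mm from the hinge. Right above the bed's centre; 162 mm above the table when the lever is up, 109 mm when it presses the lid home.
- lever (a joint): Angle of the press lever, rad: 0 at its top stop, where its spring holds it sloping up by 0.40 rad towards -y; grows as it is pushed down; level at 0.40, where the lid of a tin on the bed is home; bottom stop 0.44. The spring is almost undamped: let go, the lever snaps up at several rad/s; bring it up well under 1.5 rad/s (0.4 m/s at the paddle).
- paddle (a point): Centre of the top face of the black paddle at the lever's end (46 mm along the press's x, 80 mm along the lever, 14 mm thick), 270 mm from the hinge along the lever, 10 mm above its axis line. About 249 mm above the table when up, 145 mm when down. Pushing down here takes 2 to 7 N against the spring, some 5 N more while the lid goes in.
- jar: Terracotta jar with a wooden cap, 68 mm in diameter, 100 mm high, loose; origin at the centre of its underside. Leave it alone.
- mug: White mug, 80 mm in diameter, 90 mm high, loose, beyond the work; origin at the centre of its underside. Leave it alone.
- bowl: Terracotta bowl, 130 mm in diameter, 60 mm high, loose, beyond the work on the right; origin at the centre of its underside. Leave it alone.
- hinge (a point): Middle of the lever's hinge axis, which runs along the press's x, at y +130 mm, z 135 mm in the press frame. The lever (bar 22 mm wide, 20 mm thick) reaches from here towards the press's -y, over the bed.
Not all that is in view belongs to the job. What is shaped like the tin but turquoise is not meant.

How it is judged (in metres and radians):
On the way, in this order (a step that is already met when the one before it is completed fails the run):
1. the tin stands upright and released on the bed, within 12 mm of its centre, with its lid still proud (less than 4 mm down) (distance between tin and bed below 0.012 m and angle between tin's own z axis and vertical below 0.06 rad and contact force between the fingers and tin below 0.2 N and linear speed of tin below 0.02 m/s and value of joint lid below 0.004 m and value of joint lever below 0.06 rad), for 0.2 s.
2. the lever is down on the lid and the lid is home (within 2 mm) (value of joint lever above 0.33 rad and value of joint lid above 0.008 m and distance between tin and bed below 0.015 m), for 0.1 s.
3. the lever is back up at its top stop (value of joint lever below 0.03 rad), for 0.2 s.
At the end, for the whole second after the job is handed in: The tin stands upright and at rest on the bed, within 15 mm of its centre, its lid home within 2 mm, and the lever is up within 0.03 rad of its top stop (value of joint lid above 0.008 m and value of joint lever below 0.03 rad and distance between tin and bed below 0.015 m and angle between tin's own z axis and vertical below 0.06 rad and linear speed of tin below 0.02 m/s); the robot touches nothing.
It fails at once if the lever springs up faster than 1.5 rad/s (0.4 m/s at the paddle) (velocity of joint lever below -1.5 rad/s).
It fails at once if the jar is moved more than 30 mm (distance of jar from where it was at the start of the episode above 0.03 m).
It fails at once if the mug is moved more than 30 mm (distance of mug from where it was at the start of the episode above 0.03 m).
It fails at once if the bowl is moved more than 30 mm (distance of bowl from where it was at the start of the episode above 0.03 m).
It also fails if it takes over 59 s, if anything falls off the work surface, if the arm or the gripper's body presses on something with over 40 N, if the wrist force passes 120 N, or if a joint passes its speed limit or range.

## Working session

There is one attempt and no reset: what is moved stays moved. The work goes in short steps, Python scripts to look and compute and a tool call to move; the robot and the scene stay as the last step left them, time stands still between calls to the robot, and variables do not carry over. Pictures are saved under pics/ and viewed, at most 10 in all, crops included, and the job is handed in when it is done.

Besides the shell and the picture viewer there is one more tool, called after "Emit:" by a JSON object that holds its "fn" and its "kwargs", one argument or row to a line. play_rows: Moves the arm, as the interface text tells. Its arguments: {"type":"object","properties":{"motion":{"type":"array","items":{"type":"array","items":{"type":"array","items":{"type":"number"}}}},"jaw":{"type":"number"},"squeeze":{"type":"number"}},"required":["motion"]}

```bash
mkdir -p pics; ls
python3 - <<'E'
from bench import sensors, optics, job, r
import cv2,json
print(sensors.sense()); print(r.pinch_z)
for n in("side","top"):
    s=optics.snapshot(n); cv2.imwrite(f"pics/{n}0.png",s["pixels"][:,:,::-1]); print(n,s["mtx"],s["k1"],s["R"],s["t"])
E
```

```text
pics
{'time': 0.0, 'joint_pos': array([ 5.94497444e+01,  7.51481290e+00,  8.53279098e+01,  4.43062695e-04,
        8.72618412e+01, -4.89344603e+00]), 'qd': array([-0.01094513,  0.00750799, -0.01047586, -0.01019873, -0.00648474,
       -0.10743584]), 'joint_efforts': array([-1.15652398e-03, -5.69394815e+01, -5.00551164e+01, -5.19425066e-04,
        1.50094862e-02,  1.85104113e-05]), 'tool_pos': array([259.49371013, 540.38528775, 230.26063472]), 'tcp_rot': array([-1.79895855e+02, -9.36051355e-03,  1.54343160e+02]), 'ft_force': array([-1.01269557,  0.53104484,  0.29812   ]), 'wrist_torque': array([ 0.01681109,  0.05050768, -0.03596952]), 'grip_force': 0.0, 'finger_gap': 85.39650883177498}
18.700000000000003
side [[556.30181489   0.         314.97451583]
 [  0.         556.30181489 240.54018617]
 [  0.           0.           1.        ]] -0.16704560790286865 [[ 0.99746918 -0.06968919 -0.01409409]
 [-0.05428092 -0.6183689  -0.78401115]
 [ 0.04592175  0.782792   -0.62058672]] [-582.82161708  106.39801628 1309.73004355]
top [[588.5007592    0.         317.76478797]
 [  0.         588.5007592  237.7866999 ]
 [  0.           0.           1.        ]] -0.03379571620474427 [[ 0.01668949 -0.99969565 -0.01816769]
 [-0.99426385 -0.01467346 -0.10594383]
 [ 0.105645    0.01983163 -0.99420614]] [ -59.55798053  587.43243416 1327.93142553]
```

View pics/side0.png

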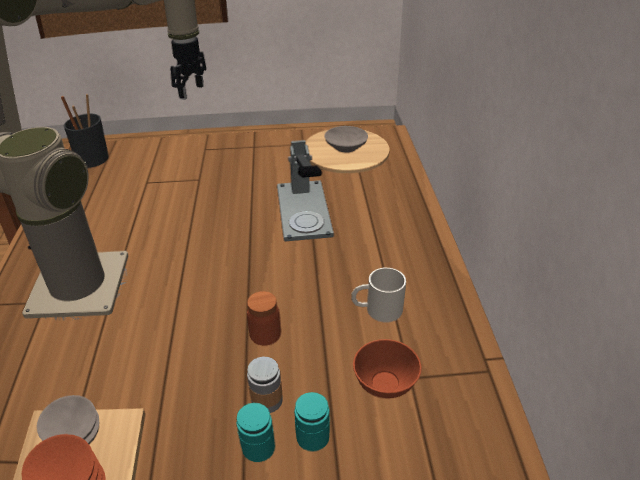

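View pics/top0.png

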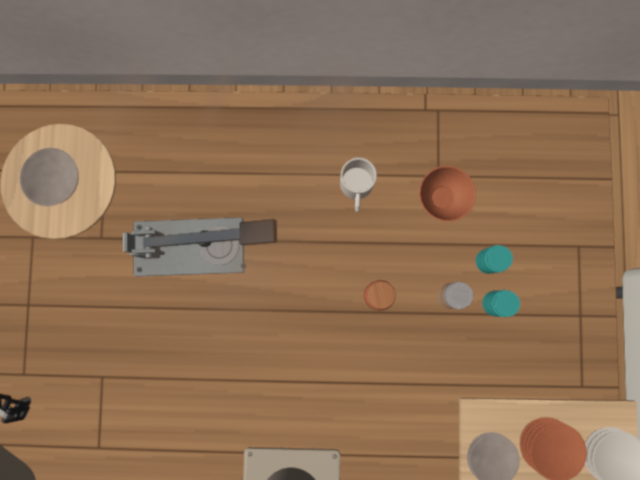

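In the side view, the silver tin with the brown label is at (265,385) and the terracotta jar is at (263,318). Turquoise lookalikes stand at (256,432) and (312,421). From the top these are the tin at (458,295), the jar at (380,295), and turquoise at (494,259) and (501,303). The tin is the only one with silver and a brown card label. The press bed is at (221,247) in the top view.

```bash
cat > h.py <<'E'
import numpy as np, cv2
from bench import sensors, optics, job, r
def ray(s,u,v,z):
    k=np.array([s["k1"],0,0,0,0.])
    p=cv2.undistortPoints(np.array([[[u,v]]],float),s["mtx"],k)[0,0]
    d=s["R"].T@np.array([p[0],p[1],1]); c=-s["R"].T@s["t"]
    return (c+d*(z-c[2])/d[2])
def proj(s,X):
    X=np.atleast_2d(np.array(X,float))
    return cv2.projectPoints(X,cv2.Rodrigues(s["R"])[0],s["t"],s["mtx"],np.array([s["k1"],0,0,0,0.]))[0][:,0]
E
python3 - <<'E'
from h import *
T=optics.snapshot("top");S=optics.snapshot("side")
for n,u,v,z in [("tin",458,295,99),("jar",380,295,100),("mug",358,178,90),("bowl",447,193,60),("bed",221,247,20),("tq1",494,259,99),("tq2",501,303,99)]:
    print(n,ray(T,u,v,z).round(1))
for n,u,v,z in [("tin",264,367,99),("jar",263,299,100),("bed",306.5,221.5,20),("tq1",312,402,99)]:
    print(n,ray(S,u,v,z).round(1))
a=cv2.resize(T["pixels"][200:290,115:290],None,fx=4.5,fy=4.5,interpolation=cv2.INTER_CUBIC)
cv2.imwrite("pics/press.png",a[:,:,::-1])
b=cv2.resize(S["pixels"][280:470,220:350],None,fx=3,fy=3,interpolation=cv2.INTER_CUBIC)
c=cv2.resize(T["pixels"][250:345,420:530],None,fx=3.5,fy=6*570/6/95/1,interpolation=cv2.INTER_CUBIC) if 0 else cv2.resize(T["pixels"][255:345,425:515],(400,400),interpolation=cv2.INTER_CUBIC)
o=np.zeros((570,790,3),np.uint8);o[:,:390]=b;o[:400,390:]=c
cv2.imwrite("pics/tin.png",o[:,:,::-1])
E
```

```text
tin [ 461.  -357.4   99. ]
jar [ 458.4 -188.5  100. ]
mug [ 717.4 -139.    90. ]
bowl [ 691.8 -342.8   60. ]
bed [564.5 175.2  20. ]
tq1 [ 540.2 -436.4   99. ]
tq2 [ 445.1 -450.2   99. ]
tin [ 468.8 -361.2   99. ]
jar [ 467.1 -187.1  100. ]
bed [574.6 177.2  20. ]
tq1 [ 549.7 -443.1   99. ]
```

View pics/press.png

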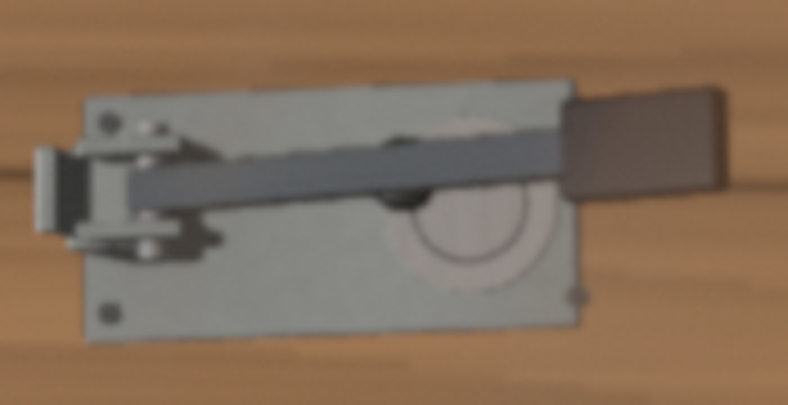

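View pics/tin.png

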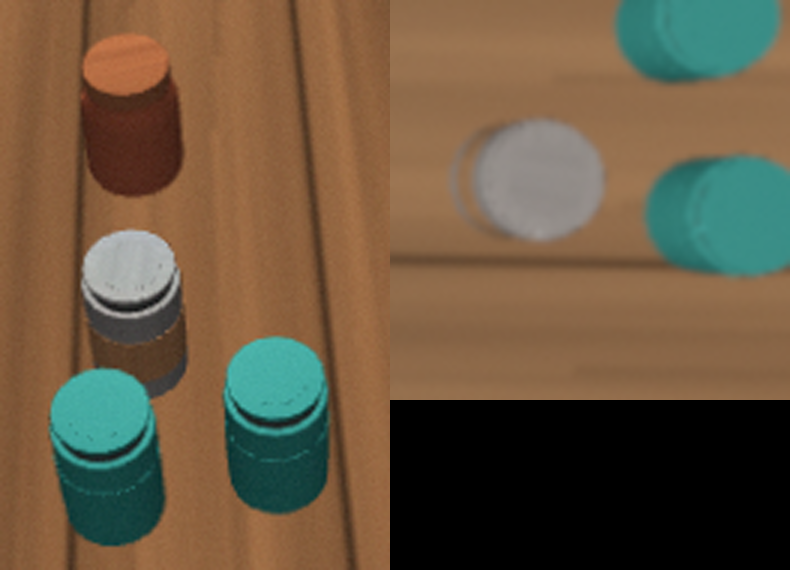

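The crop confirms the tin: silver lid standing proud, brown label, lid centre near (459,295.5) in the top view and (263.3,369) in the side view. In the top view the bed centre is at (219.6,245.4), and the base plate's lower edge runs nearly level. I'll take one enlarged side crop of the press to fix its pose.

Run:
```python
from h import *
T=optics.snapshot("top");S=optics.snapshot("side")
for u,v in [(87,98),(573,78),(578,325),(87,341)]: print(ray(T,115+u/4.5-.4,200+v/4.5-.4,14).round(1))
print("bed",ray(T,219.2,245,20).round(1)); print("tin T",ray(T,458.6,295.1,98).round(1),"S",ray(S,263,368.7,98).round(1))
print("paddle",ray(T,115+640/4.5,200+145/4.5,249).round(1))
print("tcp proj",proj(S,sensors.sense()["tool_pos"]),proj(T,sensors.sense()["tool_pos"]))
b=cv2.resize(S["pixels"][135:245,265:345],None,fx=5.4,fy=5.4,interpolation=cv2.INTER_CUBIC)
cv2.imwrite("pics/pside.png",b[:,:,::-1])
```

```text
[622.7 385.6  14. ]
[636.8 129.3  14. ]
[507.8 122.8  14. ]
[495.2 379.2  14. ]
bed [569.1 179.6  20. ]
tin T [ 460.8 -358.9   98. ] S [ 467.  -364.2   98. ]
paddle [574.2  63.1 249. ]
tcp proj [[190.85320631  96.56201581]] [[ 10.73188329 389.70869647]]
```

View pics/pside.png

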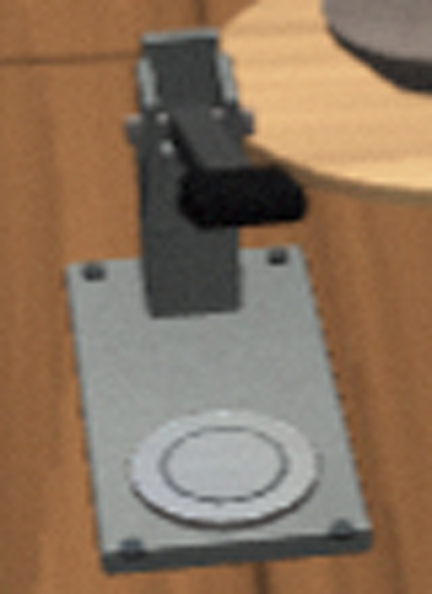

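Side view: the engraved ring centre is at (306,220.5), and the plate is turned about 3° (its long edge in the top view agrees). The bed centre from the plate corners, (569.5,179.3), agrees with the ring, (569.1,179.6). Now to plan the approach.

```bash
cat >> h.py <<'E'
from scipy.spatial.transform import Rotation as Ro
def tool(phi,th):
    p,t=np.radians([phi,th]); a=np.array([np.sin(t)*np.cos(p),np.sin(t)*np.sin(p),-np.cos(t)])
    y=np.array([-np.sin(p),np.cos(p),0]); return np.c_[np.cross(y,a),y,a]
def cur():
    s=sensors.sense(); return s["tool_pos"],Ro.from_euler("xyz",s["tcp_rot"],degrees=True).as_matrix()
def plan(p,R,wps):
    for n,q,Q in wps:
        q=np.array(q,float); d=R.T@(q-p)/10; w=Ro.from_matrix(R.T@Q).as_rotvec(degrees=True)
        print(n,np.r_[d.round(2),w.round(1)].tolist(),"dist",round(np.linalg.norm(q-p)),"rot",round(np.linalg.norm(w)))
        p,R=q,Q
TIN=np.array([462.5,-360,0]); BED=np.array([569.3,179.4,20]); YAW=3.
def grasp(obj,phi,th=45,back=0,up=0):  # TCP for pad centre 5 mm behind axis, 60 mm up
    h=np.array([np.cos(np.radians(phi)),np.sin(np.radians(phi)),0]); Q=tool(phi,th)
    return obj-5*h+[0,0,60+up]+(24-back)*Q[:,2],Q
E
python3 - <<'E'
from h import *
S=optics.snapshot("side"); print("bed S",ray(S,306,220.5,20).round(1))
for u,v in [(102,555),(370,548),(300,247),(68,266)]: print(ray(S,265+u/5.4-.4,135+v/5.4-.4,14).round(1))
p=np.array([259.77,540.856,231.292]);R=Ro.from_euler("xyz",[180,0,154.343],degrees=True).as_matrix()
g=lambda b:grasp(TIN,-55,back=b)
D=tool(60,0)
plan(p,R,[("w1",(390,260,270),D),("w2",(440,-60,280),tool(0,20)),("w3",g(180)[0],g(0)[1]),("pre",*g(100)),("grasp",*g(0))])
print(g(180)[0],g(0)[0])
E
```

```text
bed S [573.6 181.8  20. ]
[512.4 122.4  14. ]
[639.1 116.6  14. ]
[626.7 385.4  14. ]
[500.3 378.   14. ]
w1 [-23.9, -19.68, -3.87, 0.0, 0.0, -85.7] dist 312 rot 86
w2 [25.21, -20.33, -1.0, 10.5, -18.1, 59.4] dist 324 rot 63
w3 [7.85, -20.55, 8.82, 29.8, -23.0, 46.7] dist 237 rot 60
pre [-0.0, -0.0, 8.0, 0.0, 0.0, 0.0] dist 80 rot 0
grasp [0.0, -0.0, 10.0, 0.0, 0.0, 0.0] dist 100 rot 0
[ 396.36167094 -265.54467719  170.30865787] [ 469.36603272 -369.80571095   43.02943725]
```

```bash
sed -i 's/^TIN=.*/TIN=np.array([464,-361.5,0]); BED=np.array([571.5,180.6,20]); YAW=3./' h.py
python3 - <<'E'
from h import *
p=np.array([259.77,540.856,231.292]);R=Ro.from_euler("xyz",[180,0,154.343],degrees=True).as_matrix()
g=lambda b:grasp(TIN,-55,back=b)
plan(p,R,[("w1",(390,300,270),R),("w2",(430,50,280),tool(-25.657,20)),("w3",g(180)[0],g(0)[1]),("pre",*g(100)),("grasp",*g(0))])
E
```

```text
w1 [-22.17, -16.07, -3.87, 0.0, 0.0, 0.0] dist 277 rot 0
w2 [-14.43, -20.8, -1.0, 0.0, -20.0, -0.0] dist 253 rot 20
w3 [-6.43, -29.97, 14.01, 15.9, -24.4, 24.9] dist 337 rot 38
pre [-0.0, -0.0, 8.0, 0.0, 0.0, 0.0] dist 80 rot 0
grasp [0.0, -0.0, 10.0, 0.0, 0.0, 0.0] dist 100 rot 0
```

Emit:
{"fn": "play_rows", "kwargs": {
  "motion": [
    [[-22.2, -16, -3.9, 0, 0, 0], [-22.2, -16, -3.9, 0, 0, 0], [-22.2, -16, -3.9, 0, 0, 0], [-22.2, -16, -3.9, 0, 0, 0], [-22.2, -16, -3.9, 0, 0, 0]]
  ],
  "jaw": 1,
  "squeeze": 40
}}

```text
time: 0.85
tool_pos: [378.6, 321.8, 267.0]
tcp_rot: [180.0, 0.0, 154.4]
ft_force: [0.9, -0.1, 1.3]
finger_gap: 85.2
grip_force: 0.0
```

Emit:
{"fn": "play_rows", "kwargs": {
  "motion": [
    [[-14.4, -20.8, -1, 0, -20, 0], [-14.4, -20.8, -1, 0, -20, 0], [-14.4, -20.8, -1, 0, -20, 0], [-14.4, -20.8, -1, 0, -20, 0], [-14.4, -20.8, -1, 0, -20, 0]]
  ]
}}

```text
time: 1.35
tool_pos: [416.9, 75.9, 276.6]
tcp_rot: [180.0, 20.1, 154.5]
ft_force: [1.7, 0.0, 0.3]
finger_gap: 85.2
grip_force: 0.0
```

Run:
```python
from h import *
p,R=cur(); print(p,sensors.sense()["joint_pos"],sensors.sense()["time"])
g=lambda b:grasp(TIN,-55,back=b)
m=(p+g(180)[0])/2
plan(p,R,[("w3",g(180)[0],g(0)[1])])
```

```text
[416.89532949  75.87840297 276.60019057] [ 14.19009939 -38.62555668 120.959999   -12.76334495  82.1314273
 -50.28914537] 1.35
w3 [-8.6, -31.78, 14.44, 16.0, -24.4, 25.1] dist 360 rot 38
```

Emit:
{"fn": "play_rows", "kwargs": {
  "motion": [
    [[-8.6, -31.8, 14.4, 16, -24.4, 25.1], [-8.6, -31.8, 14.4, 16, -24.4, 25.1], [-8.6, -31.8, 14.4, 16, -24.4, 25.1], [-8.6, -31.8, 14.4, 16, -24.4, 25.1], [-8.6, -31.8, 14.4, 16, -24.4, 25.1]]
  ]
}}

```text
time: 1.85
tool_pos: [408.6, -160.9, 209.2]
tcp_rot: [-179.8, 44.7, 124.7]
ft_force: [-8.0, -0.4, 4.2]
finger_gap: 85.2
grip_force: 0.0
```

Run:
```python
from h import *
p,R=cur(); print(p,sensors.sense()["joint_pos"],sensors.sense()["time"])
g=lambda b:grasp(TIN,-55,back=b)
plan(p,R,[("w3",g(180)[0],g(0)[1]),("pre",*g(100)),("grasp",*g(0))])
```

```text
[ 408.57498247 -160.89969721  209.18856327] [-4.90114260e-02 -5.10654370e+01  1.43142387e+02 -3.98362003e+01
  6.49744471e+01 -2.47168785e+01] 1.85
w3 [-3.04, -6.89, 8.5, -0.5, -0.3, -0.2] dist 114 rot 1
pre [-0.0, -0.0, 8.0, 0.0, 0.0, 0.0] dist 80 rot 0
grasp [0.0, -0.0, 10.0, 0.0, 0.0, 0.0] dist 100 rot 0
```

Run:
```python
from h import *
p,R=cur()
g=lambda b:grasp(TIN,-55,back=b)
print(g(100)[0]);plan(p,R,[("w3",g(100)[0]+[10,-10,60],g(0)[1]),("pre",*g(100)),("grasp",*g(0))])
```

```text
[ 430.30805396 -313.38291441  113.74011537]
w3 [-8.29, -6.58, 13.22, -0.5, -0.3, -0.2] dist 169 rot 1
pre [5.23, -0.25, 3.26, 0.0, 0.0, 0.0] dist 62 rot 0
grasp [0.0, -0.0, 10.0, 0.0, 0.0, 0.0] dist 100 rot 0
```

Emit:
{"fn": "play_rows", "kwargs": {
  "motion": [
    [[-8.3, -6.6, 13.2, -0.5, -0.3, -0.2], [-8.3, -6.6, 13.2, -0.5, -0.3, -0.2], [-8.3, -6.6, 13.2, -0.5, -0.3, -0.2], [-8.3, -6.6, 13.2, -0.5, -0.3, -0.2], [-8.3, -6.6, 13.2, -0.5, -0.3, -0.2]]
  ]
}}

```text
time: 2.35
tool_pos: [438.8, -325.8, 173.1]
tcp_rot: [-179.9, 44.8, 124.9]
ft_force: [-0.4, 0.5, -0.1]
finger_gap: 85.8
grip_force: 0.0
```

Run:
```python
from h import *
p,R=cur(); print(p,sensors.sense()["joint_pos"],sensors.sense()["time"])
g=lambda b:grasp(TIN,-55,back=b)
plan(p,R,[("pre",*g(80)),("grasp",*g(0))])
```

```text
[ 438.79561355 -325.8424609   173.12757995] [-30.83235656 -35.67562613 138.84155868 -28.10923962  38.11782372
 -49.4425876 ] 2.35
pre [5.25, 0.02, 5.15, -0.1, -0.2, -0.1] dist 74 rot 0
grasp [-0.0, -0.0, 8.0, 0.0, 0.0, 0.0] dist 80 rot 0
```

Emit:
{"fn": "play_rows", "kwargs": {
  "motion": [
    [[5.2, 0, 5.1, -0.1, -0.2, -0.1], [5.2, 0, 5.1, -0.1, -0.2, -0.1], [5.2, 0, 5.1, -0.1, -0.2, -0.1]]
  ]
}}

```text
time: 2.65
tool_pos: [437.1, -320.2, 96.1]
tcp_rot: [-179.7, 44.7, 125.4]
ft_force: [0.3, 0.5, -0.1]
finger_gap: 85.4
grip_force: 0.0
```

Run:
```python
from h import *
p,R=cur(); print(p,sensors.sense()["joint_pos"],sensors.sense()["time"])
T=optics.snapshot("top");S=optics.snapshot("side")
o=np.zeros((600,800,3),np.uint8)
print(proj(T,p),proj(S,p))
o[:400,:400]=cv2.resize(T["pixels"][230:330,400:500],(400,400),interpolation=cv2.INTER_CUBIC)
o[:,400:]=cv2.resize(S["pixels"][290:440,200:300],(400,600),interpolation=cv2.INTER_CUBIC)
cv2.imwrite("pics/pre.png",o[:,:,::-1])
plan(p,R,[("grasp",*grasp(TIN,-55))])
```

```text
[ 437.13511643 -320.19171682   96.12620359] [-30.34063108 -27.29095361 142.40314961 -38.15685913  28.26345224
 -37.56407285] 2.65
[[440.61483794 305.80305642]] [[246.95215358 351.52125924]]
grasp [-0.62, -0.18, 8.08, 0.1, -0.3, 0.3] dist 81 rot 0
```

View pics/pre.png

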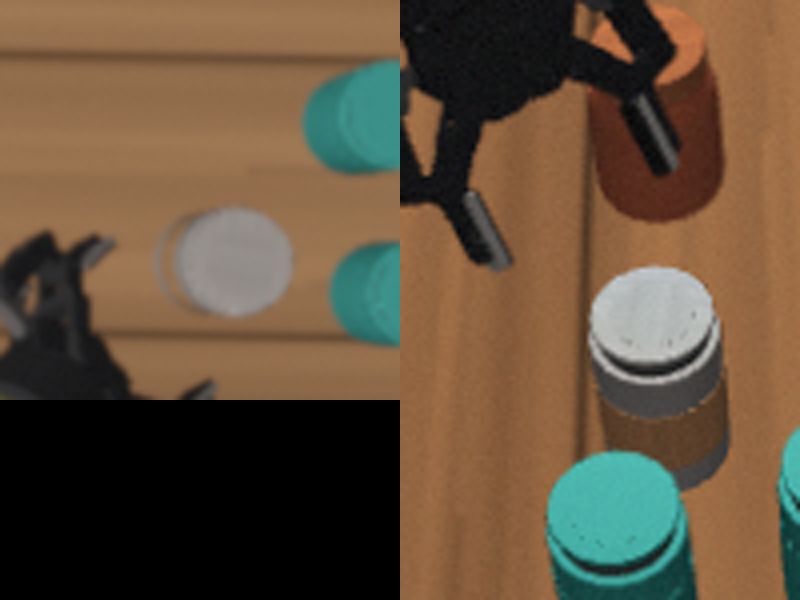

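The silver tin with its lid proud is ahead. The open fingertips are at (428,290.5) and (453,326) in the top view and at (226,357) and (269,332) in the side view. I'll use them to check camera against robot.

Run:
```python
from h import *
p,R=cur(); T=optics.snapshot("top");S=optics.snapshot("side")
q=p-13*R[:,2]; print("q",q)
for s,a,b in((T,(428,290.5),(453,326.2)),(S,(226,357),(269,332))):
    for u in (a,b): print(ray(s,*u,q[2]).round(1))
    for sg in(1,-1): print("  pred",(q+sg*43*R[:,1]).round(0),proj(s,q+sg*43*R[:,1]).round(1),proj(s,q+sg*53*R[:,1]).round(1))
# tin from this pic
print("tin",ray(T,400+234/4-.4,230+262/4-.4,98.5).round(1),ray(S,200+652/4-.4-100,290+315/4-.4,98.5).round(1))
```

```text
q [ 434.89193559 -314.21588455  110.96649411]
[ 469.5 -290.5  111. ]
[ 394.3 -343.6  111. ]
  pred [ 470. -289.  111.] [[427.5 290.3]] [[424.8 286.4]]
  pred [ 400. -339.  111.] [[450.8 323.6]] [[453.6 327.5]]
[ 401.1 -343.2  111. ]
[ 479.3 -288.1  111. ]
  pred [ 470. -289.  111.] [[264.  332.8]] [[268.4 330.3]]
  pred [ 400. -339.  111.] [[225.4 355.3]] [[220.7 358. ]]
tin [ 460.8 -357.7   98.5] [ 466.3 -363.7   98.5]
```

```bash
sed -i 's/^TIN=np.array(\[464,-361.5,0\])/TIN=np.array([463,-359.5,0])/' h.py
python3 - <<'E'
from h import *
p,R=cur(); print(p,sensors.sense()["joint_pos"],sensors.sense()["time"],grasp(TIN,-55)[0])
plan(p,R,[("grasp40",*grasp(TIN,-55,back=40)),("g",*grasp(TIN,-55))])
E
```

```text
[ 441.57957252 -322.61886238  104.30339629] [-30.35083603 -27.63503452 141.97690389 -37.99844038  28.30074041
 -37.77511365] 2.85 [ 469.86603272 -369.30571095   43.02943725]
grasp40 [0.5, -0.38, 4.18, 0.3, 0.3, 0.2] dist 42 rot 0
g [-0.0, -0.0, 4.0, 0.0, 0.0, 0.0] dist 40 rot 0
```

Emit:
{"fn": "play_rows", "kwargs": {
  "motion": [
    [[0.3, -0.3, 2.5, 0.3, 0.3, 0.2], [0.4, -0.4, 5, 0.3, 0.3, 0.2], [0.5, -0.4, 7, 0.3, 0.3, 0.2], [0.5, -0.4, 8.2, 0.3, 0.3, 0.2], [0.5, -0.4, 8.2, 0.3, 0.3, 0.2]]
  ]
}}

```text
time: 3.35
tool_pos: [469.3, -370.3, 41.3]
tcp_rot: [-179.9, 44.9, 124.9]
ft_force: [0.3, 0.1, 0.5]
finger_gap: 85.2
grip_force: 0.0
```

Run:
```python
from h import *
p,R=cur(); print(p,sensors.sense()["joint_pos"],sensors.sense()["time"],grasp(TIN,-55)[0])
plan(p,R,[("g",*grasp(TIN,-55))])
```

```text
[ 469.34782227 -370.32057321   41.31349642] [-34.44407457  -7.33319001 134.65949206 -56.93003545  17.343756
 -19.38298452] 3.35 [ 469.86603272 -369.30571095   43.02943725]
g [-0.08, 0.1, -0.16, -0.1, -0.1, -0.0] dist 2 rot 0
```

No contact, in place. Close.

Emit:
{"fn": "play_rows", "kwargs": {
  "motion": [
    [[0, 0, 0, 0, 0, 0], [0, 0, 0, 0, 0, 0], [0, 0, 0, 0, 0, 0], [0, 0, 0, 0, 0, 0], [0, 0, 0, 0, 0, 0]]
  ],
  "jaw": 0,
  "squeeze": 40
}}

```text
time: 3.85
tool_pos: [469.1, -369.6, 42.0]
tcp_rot: [-180.0, 45.0, 124.9]
ft_force: [-5.6, 4.6, 8.9]
finger_gap: 58.8
grip_force: 44.4
```

Run:
```python
from h import *
s=sensors.sense();print(s["finger_gap"],s["grip_force"])
p,R=cur(); print(p,s["joint_pos"])
# keep offset of tcp from tin centre in heading frame
pl,Q=grasp(BED,YAW); 
pa=grasp(BED,YAW,back=0,up=8)
h=np.array([np.cos(np.radians(YAW)),np.sin(np.radians(YAW)),0])
en=pa[0]-110*h
print("pl",pl,"entry",en)
plan(p,R,[("lift",p+[0,0,100],R)])
```

```text
58.76572809802363 44.444178342819214
[ 469.10534534 -369.6385551    41.9728103 ] [-34.40457347  -7.56194543 134.8058861  -56.87922232  17.35126107
 -19.4211074 ]
pl [583.45415751 181.22649085  63.02943725] entry [473.60490869 175.46953566  71.02943725]
lift [-7.07, -0.0, -7.07, 0.0, 0.0, 0.0] dist 100 rot 0
```

Gripped: gap 58.8 mm, 44 N. Joint limits rule out entering from far back on the -x side. I'll come in low from -y, under the raised paddle, with the tool leaning back.

Run:
```python
from h import *
p,R=cur()
plan(p,R,[("A",p+[0,0,125],R),("B",(560,-220,170),tool(-27,45)),("C",(572,-70,110),tool(3,45))])
```

```text
A [-8.84, -0.0, -8.84, 0.0, 0.0, 0.0] dist 125 rot 0
B [4.78, 16.02, -5.21, -19.9, -0.0, -19.8] dist 175 rot 28
C [8.3, 13.91, 0.18, -21.2, 0.0, -21.2] dist 162 rot 30
```

Emit:
{"fn": "play_rows", "kwargs": {
  "motion": [
    [[-1, 0, -1, 0, 0, 0], [-3, 0, -3, 0, 0, 0], [-6, 0, -6, 0, 0, 0], [-8.8, 0, -8.8, 0, 0, 0], [-8.8, 0, -8.8, 0, 0, 0]]
  ]
}}

```text
time: 4.35
tool_pos: [471.7, -370.8, 173.2]
tcp_rot: [179.7, 45.4, 124.8]
ft_force: [1.2, -0.8, -1.7]
finger_gap: 58.5
grip_force: 45.0
```

Emit:
{"fn": "play_rows", "kwargs": {
  "motion": [
    [[1, 4, -1.3, -5, 0, -5], [2, 8, -2.6, -10, 0, -10], [3.5, 12, -4, -15, 0, -15], [4.8, 16, -5.2, -19.9, 0, -19.8], [4.8, 16, -5.2, -19.9, 0, -19.8]]
  ]
}}

```text
time: 4.85
tool_pos: [559.3, -216.5, 165.2]
tcp_rot: [179.8, 44.7, 153.2]
ft_force: [-0.0, -1.4, -2.8]
finger_gap: 59.0
grip_force: 45.1
```

Emit:
{"fn": "play_rows", "kwargs": {
  "motion": [
    [[2, 3, 0, -5, 0, -5], [4, 7, 0.1, -10, 0, -10], [6, 10.5, 0.1, -15, 0, -15], [8.3, 13.9, 0.2, -21.2, 0, -21.2], [8.3, 13.9, 0.2, -21.2, 0, -21.2]]
  ]
}}

```text
time: 5.35
tool_pos: [568.5, -66.5, 103.1]
tcp_rot: [179.5, 44.6, -177.1]
ft_force: [0.1, 0.1, -5.3]
finger_gap: 58.6
grip_force: 45.1
```

Run:
```python
from h import *
p,R=cur(); print(p,sensors.sense()["joint_pos"],sensors.sense()["finger_gap"])
T=optics.snapshot("top");S=optics.snapshot("side")
pl,Q=grasp(BED,YAW)
x=Q[:,1]; h=np.array([np.cos(np.radians(YAW)),np.sin(np.radians(YAW)),0]); y=np.array([-h[1],h[0],0])
print("pl",pl)
plan(p,R,[("D",pl-20*h-170*y+[0,0,14],Q),("E",pl-20*h-70*y+[0,0,14],Q),("F",pl+[0,0,10],Q),("G",pl+[0,0,1],Q)])
o=np.zeros((600,800,3),np.uint8)
o[:320,:]=cv2.resize(T["pixels"][190:286,200:440],(800,320),interpolation=cv2.INTER_CUBIC)
o[320:,:480]=cv2.resize(S["pixels"][170:310,220:460],(480,280),interpolation=cv2.INTER_CUBIC)
cv2.imwrite("pics/carry.png",o[:,:,::-1])
```

```text
[568.50430957 -66.4770721  103.12023665] [ -23.9264408   -24.96955645  139.97347596   40.35563508   30.13750141
 -146.20377416] 58.60827330327556
pl [583.45415751 181.22649085  63.02943725]
D [1.28, 7.64, 2.47, 0.5, -0.4, -0.1] dist 81 rot 1
E [-0.0, 10.0, 0.0, 0.0, 0.0, 0.0] dist 100 rot 0
F [-1.13, 7.0, 1.7, 0.0, 0.0, 0.0] dist 73 rot 0
G [0.64, 0.0, 0.64, 0.0, 0.0, 0.0] dist 9 rot 0
```

View pics/carry.png

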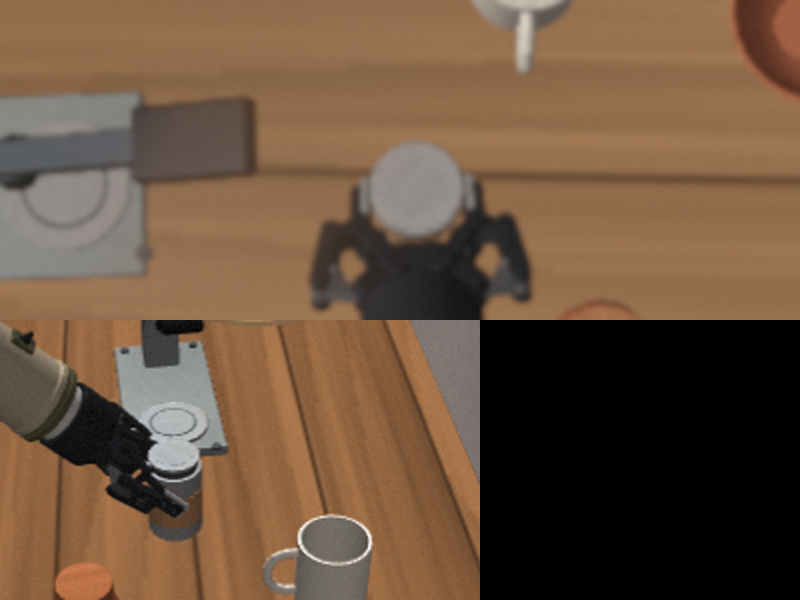

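The tin is held upright with its lid still proud: lid centre at (324.4,246) in the top view and (306.7,236.7) in the side view. Mug, jar and bowl are untouched. Continuing to the press.

Emit:
{"fn": "play_rows", "kwargs": {
  "motion": [
    [[0.4, 2.5, 0.8, 0.5, -0.4, -0.1], [0.8, 5, 1.6, 0.5, -0.4, -0.1], [1.3, 7.6, 2.5, 0.5, -0.4, -0.1], [1.3, 7.6, 2.5, 0.5, -0.4, -0.1]]
  ]
}}

```text
time: 5.85
tool_pos: [574.3, 9.0, 78.8]
tcp_rot: [-179.8, 45.1, -177.1]
ft_force: [0.1, 0.5, -3.7]
finger_gap: 58.8
grip_force: 45.4
```

Run:
```python
from h import *
s=sensors.sense();p,R=cur(); print(p,s["tcp_rot"],s["joint_pos"],s["finger_gap"])
T=optics.snapshot("top");S=optics.snapshot("side")
q=np.array([568.5,-66.5,103.1]); z=q[2]-42+98.5
a=ray(T,324.4,246,z);b=ray(S,306.75,236.75,z); print(a,b,"tin-tcp",(a+b)/2-q, "design",BED-grasp(BED,YAW)[0])
pl,Q=grasp(BED,YAW)
h=np.array([np.cos(np.radians(YAW)),np.sin(np.radians(YAW)),0]); y=np.array([-h[1],h[0],0])
plan(p,R,[("E",pl-20*h-70*y+[0,0,14],Q),("F",pl+[0,0,10],Q),("G",pl+[0,0,1],Q)])
```

```text
[574.25058286   8.96376582  78.81144146] [-179.76865312   45.1192437  -177.10988724] [  -9.79466299  -22.62978025  141.67879751   28.37438254   18.60947461
 -126.12596879] 58.846938593821875
[557.58311868 -67.00457624 159.6       ] [564.33538422 -66.7779687  159.6       ] tin-tcp [-7.54074855 -0.39127247 56.5       ] design [-11.95415751  -0.62649085 -43.02943725]
E [0.27, 10.15, -0.06, -0.3, 0.1, -0.1] dist 102 rot 0
F [-1.13, 7.0, 1.7, 0.0, 0.0, 0.0] dist 73 rot 0
G [0.64, 0.0, 0.64, 0.0, 0.0, 0.0] dist 9 rot 0
```

Emit:
{"fn": "play_rows", "kwargs": {
  "motion": [
    [[0.1, 2.5, 0, -0.1, 0, 0], [0.2, 5, 0, -0.2, 0, 0], [0.3, 7.5, -0.1, -0.3, 0.1, -0.1], [0.3, 10.1, -0.1, -0.3, 0.1, -0.1], [0.3, 10.1, -0.1, -0.3, 0.1, -0.1]]
  ]
}}

```text
time: 6.45
tool_pos: [569.1, 107.6, 80.4]
tcp_rot: [-179.9, 45.3, -177.1]
ft_force: [0.4, -0.5, -3.5]
finger_gap: 58.8
grip_force: 45.5
```

Run:
```python
from h import *
s=sensors.sense();p,R=cur(); print(p,s["tcp_rot"],s["joint_pos"],s["ft_force"])
pl,Q=grasp(BED,YAW)
h=np.array([np.cos(np.radians(YAW)),np.sin(np.radians(YAW)),0]); y=np.array([-h[1],h[0],0])
pl=pl-3.5*h
plan(p,R,[("F",pl+[0,0,8],Q),("G",pl+[0,0,1],Q)])
```

```text
[569.08541108 107.55881591  80.43953071] [-179.88721447   45.32020096 -177.05347613] [  7.94174156 -20.81131886 140.31781459 -13.64320539  15.71154402
 -73.33120524] [ 0.39330709 -0.47377803 -3.53496791]
F [-0.36, 7.29, 1.69, -0.2, 0.3, -0.0] dist 75 rot 0
G [0.49, 0.0, 0.49, 0.0, 0.0, 0.0] dist 7 rot 0
```

Emit:
{"fn": "play_rows", "kwargs": {
  "motion": [
    [[0, 2, 0.4, -0.1, 0.1, 0], [-0.1, 4, 0.8, -0.2, 0.2, 0], [-0.2, 6, 1.3, -0.2, 0.3, 0], [-0.4, 7.3, 1.7, -0.2, 0.3, 0], [-0.4, 7.3, 1.7, -0.2, 0.3, 0]]
  ]
}}

```text
time: 6.95
tool_pos: [580.8, 181.4, 71.2]
tcp_rot: [179.9, 45.0, -177.0]
ft_force: [1.3, 0.3, -3.1]
finger_gap: 58.9
grip_force: 45.5
```

Run:
```python
from h import *
s=sensors.sense();p,R=cur(); print(p,s["tcp_rot"],s["joint_pos"],s["ft_force"])
T=optics.snapshot("top");S=optics.snapshot("side")
o=np.zeros((600,800,3),np.uint8)
o[:,:360]=cv2.resize(T["pixels"][205:305,190:250],(360,600),interpolation=cv2.INTER_CUBIC)
o[:,400:]=cv2.resize(S["pixels"][150:270,265:345],(400,600),interpolation=cv2.INTER_CUBIC)
cv2.imwrite("pics/place.png",o[:,:,::-1])
pl,Q=grasp(BED,YAW)
h=np.array([np.cos(np.radians(YAW)),np.sin(np.radians(YAW)),0])
plan(p,R,[("G",pl-3.5*h,Q)])
```

```text
[580.79551976 181.44020443  71.17161576] [ 179.87541971   45.02156183 -177.02107099] [ 19.27419742 -11.24132147 133.97925709 -40.85864244  17.46990294
 -38.80533773] [ 1.339399    0.27596342 -3.1206829 ]
G [0.64, -0.04, 0.51, 0.1, 0.0, -0.0] dist 8 rot 0
```

View pics/place.png

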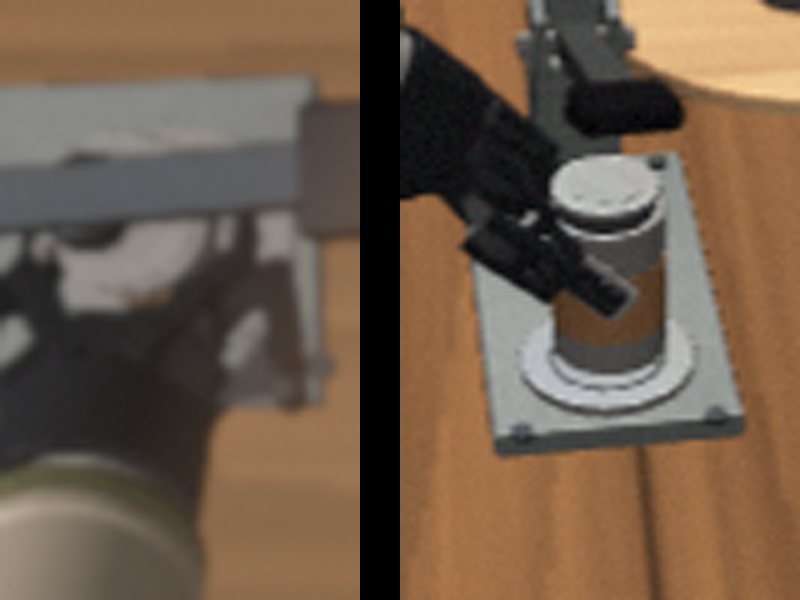

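The tin hovers over the bed, lid still proud. In the side view its base spans columns 553–665 of the crop (centre 609) against the bed centre at 607, and its front bottom edge is at row 370. I'll check the residual numerically.

Run:
```python
from h import *
S=optics.snapshot("side"); p,_=cur(); print(p)
t=np.linspace(0,2*np.pi,200)
def bot(c,r,z):
    P=proj(S,np.c_[c[0]+r*np.cos(t),c[1]+r*np.sin(t),0*t+z]); i=P[:,1].argmax(); return P[i],P[:,0].min(),P[:,0].max(),P[:,1].min()
b=np.array([573.6,181.8])
conv=lambda P:((P[0][0]-265+.4)*5+400,(P[0][1]-150+.4)*5,(P[1]-265+.4)*5+400,(P[2]-265+.4)*5+400,(P[3]-150+.4)*5)
print("ring",conv(bot(b,31,20))); print("bed rim",conv(bot(b,46,20)))
print("tin base z28",conv(bot(b,30,28.5))); print("tin lid",conv(bot(b,28,127)),"rim",conv(bot(b,30,113.5)))
g=S["pixels"].astype(int).sum(2)
u=306
for v in range(212,234): print(v,g[v,u-1:u+2].mean().round(),end="; ")
```

```text
[579.67730871 179.8437106   70.1327853 ]
ring (np.float64(604.3341545233359), np.float64(389.8912388296792), np.float64(548.2757696328197), np.float64(665.8571948815985), np.float64(320.2247117603828))
bed rim (np.float64(602.9831087147859), np.float64(407.4643428953958), np.float64(519.8391107842995), np.float64(694.3182192872218), np.float64(304.05675553480205))
tin base z28 (np.float64(604.0194919320642), np.float64(375.5954669357624), np.float64(549.5827178733988), np.float64(663.7751511547951), np.float64(308.36566365784756))
tin lid (np.float64(599.3401501251391), np.float64(214.0490430856168), np.float64(546.4692489043985), np.float64(657.5555242890105), np.float64(153.7629892922963)) rim (np.float64(599.8356522148395), np.float64(238.90717954260904), np.float64(543.5012076039875), np.float64(661.8442110839144), np.float64(173.89914642179275))
212 66.0; 213 157.0; 214 209.0; 215 208.0; 216 208.0; 217 198.0; 218 209.0; 219 208.0; 220 210.0; 221 221.0; 222 214.0; 223 215.0; 224 218.0; 225 444.0; 226 536.0; 227 403.0; 228 505.0; 229 567.0; 230 567.0; 231 439.0; 232 238.0; 233 350.0;
```

Emit:
{"fn": "play_rows", "kwargs": {
  "motion": [
    [[0.2, 0, 0.1, 0, 0, 0], [0.4, 0, 0.25, 0, 0, 0], [0.6, 0, 0.4, 0, 0, 0], [0.65, 0, 0.45, 0, 0, 0], [0.65, 0, 0.45, 0, 0, 0]]
  ]
}}

```text
time: 7.6
tool_pos: [578.0, 180.8, 62.1]
tcp_rot: [180.0, 44.9, -176.9]
ft_force: [0.4, -0.4, -3.3]
finger_gap: 58.9
grip_force: 45.6
```

Emit:
{"fn": "play_rows", "kwargs": {
  "motion": [
    [[0.07, 0, 0.07, 0, 0, 0], [0.07, 0, 0.07, 0, 0, 0], [0.07, 0, 0.07, 0, 0, 0]]
  ]
}}

```text
time: 7.9
tool_pos: [578.6, 181.1, 62.0]
tcp_rot: [179.9, 45.0, -176.9]
ft_force: [-0.1, -1.7, 2.2]
finger_gap: 58.6
grip_force: 46.2
```

On the bed with light contact. Release.

Emit:
{"fn": "play_rows", "kwargs": {
  "motion": [
    [[0, 0, 0, 0, 0, 0], [0, 0, 0, 0, 0, 0], [0, 0, 0, 0, 0, 0], [0, 0, 0, 0, 0, 0], [0, 0, 0, 0, 0, 0]]
  ],
  "jaw": 1
}}

```text
time: 8.4
tool_pos: [577.9, 180.9, 61.0]
tcp_rot: [179.9, 44.9, -176.9]
ft_force: [0.4, -0.1, 0.2]
finger_gap: 85.1
grip_force: 0.0
```

Run:
```python
from h import *
s=sensors.sense();p,R=cur(); print(p,s["tcp_rot"],s["joint_pos"],s["ft_force"],s["finger_gap"])
plan(p,R,[("back",p-75*R[:,2],R)])
```

```text
[577.85746516 180.94161689  61.00127968] [ 179.94328557   44.89021244 -176.93560583] [ 19.33489718 -10.17529383 134.36745792 -43.81061133  16.51418964
 -35.71350866] [ 0.35222506 -0.09565135  0.21440702] 85.09582675868572
back [0.0, -0.0, -7.5, 0.0, 0.0, 0.0] dist 75 rot 0
```

Emit:
{"fn": "play_rows", "kwargs": {
  "motion": [
    [[0, 0, -1, 0, 0, 0], [0, 0, -2.5, 0, 0, 0], [0, 0, -4.5, 0, 0, 0], [0, 0, -6.5, 0, 0, 0], [0, 0, -7.5, 0, 0, 0]]
  ]
}}

```text
time: 8.9
tool_pos: [524.7, 178.3, 115.3]
tcp_rot: [179.9, 45.0, -177.0]
ft_force: [0.6, 0.2, -0.1]
finger_gap: 85.6
grip_force: 0.0
```

Run:
```python
from h import *
s=sensors.sense();p,R=cur(); print(p,s["joint_pos"],s["ft_force"],s["finger_gap"])
V=tool(3,0)
plan(p,R,[("up",p+[-10,-60,110],tool(3,25)),("over",(530,60,300),V),("pad",(577,62,285),V)])
S=optics.snapshot("side");T=optics.snapshot("top")
o=np.zeros((600,800,3),np.uint8)
o[:,:360]=cv2.resize(T["pixels"][205:305,190:250],(360,600),interpolation=cv2.INTER_CUBIC)
o[:,400:]=cv2.resize(S["pixels"][150:270,265:345],(400,600),interpolation=cv2.INTER_CUBIC)
cv2.imwrite("pics/rel.png",o[:,:,::-1])
```

```text
[524.65025599 178.25772177 115.32322442] [ 22.11542028 -29.02476379 141.36746884 -29.76931187  27.47832941
 -49.35117857] [ 0.61059769  0.20828383 -0.0568464 ] 85.58653896307949
up [-6.84, -5.92, -8.73, 0.1, 20.0, 0.1] dist 126 rot 20
over [-4.27, -5.9, -6.25, 0.0, 25.0, -0.0] dist 96 rot 25
pad [-4.7, -0.05, 1.5, 0.0, 0.0, 0.0] dist 49 rot 0
```

View pics/rel.png

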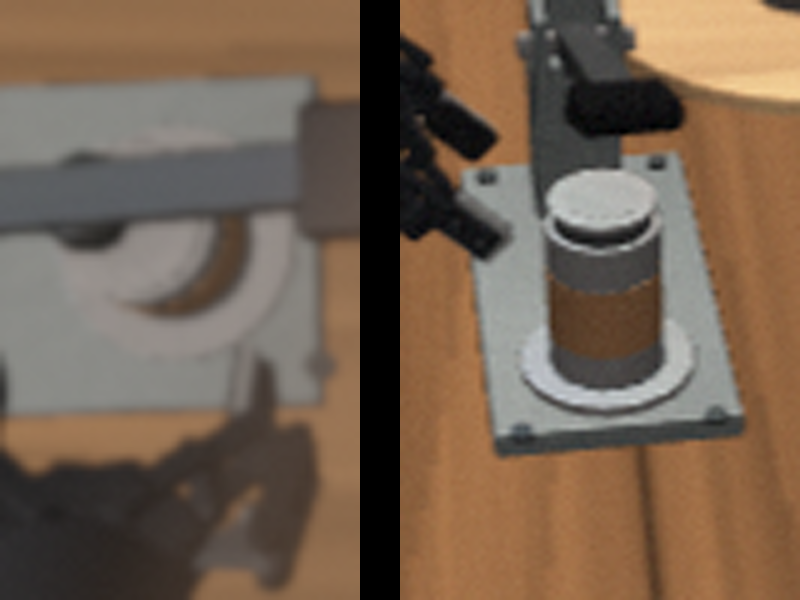

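The tin stands centred on the ring: base columns 550–664 and front edge at row 388, against predictions of 549–664 and 389. The lid is proud and the fingers are clear. Now to the paddle, with the jaw shut.

Emit:
{"fn": "play_rows", "kwargs": {
  "motion": [
    [[-1.4, -1.2, -1.8, 0, 4, 0], [-2.8, -2.4, -3.5, 0, 8, 0], [-4.2, -3.6, -5.2, 0, 13, 0], [-5.6, -4.8, -7, 0, 17, 0], [-6.8, -5.9, -8.7, 0, 20, 0]]
  ],
  "jaw": 0
}}

```text
time: 9.5
tool_pos: [515.9, 117.4, 225.3]
tcp_rot: [180.0, 24.8, -177.0]
ft_force: [0.2, 0.3, -0.1]
finger_gap: 11.9
grip_force: 0.0
```

Emit:
{"fn": "play_rows", "kwargs": {
  "motion": [
    [[-0.9, -1.2, -1.3, 0, 5, 0], [-1.8, -2.4, -2.6, 0, 10, 0], [-2.7, -3.6, -4, 0, 16, 0], [-4.3, -5.9, -6.3, 0, 25, 0], [-4.3, -5.9, -6.3, 0, 25, 0]]
  ]
}}

```text
time: 10.0
tool_pos: [535.3, 57.1, 299.2]
tcp_rot: [-179.9, -0.4, -177.1]
ft_force: [0.5, 1.1, 0.4]
finger_gap: -0.1
grip_force: 0.0
```

```bash
cat >> h.py <<'E'
ORG=np.array([571,180.6]); 
def pad(q,dz=0):
    a=.4-q; y=130-270*np.cos(a)+10*np.sin(a); z=135+270*np.sin(a)+10*np.cos(a)
    w=np.radians(YAW); return np.r_[ORG+y*np.array([-np.sin(w),np.cos(w)]),z+dz]
E
python3 - <<'E'
from h import *
s=sensors.sense();p,R=cur(); print(p,s["tcp_rot"],s["joint_pos"],s["ft_force"],s["finger_gap"],s["time"])
V=tool(3,0)
print(pad(0),pad(.4))
plan(p,R,[("pad",pad(0,25),V)]+[(f"{q:.2f}",pad(q),V) for q in (0,.05,.1,.15,.2,.25,.3,.35,.4,.43)])
E
```

```text
[535.33819869  57.06518663 299.21847244] [-179.94172534   -0.43003267 -177.12710809] [ 6.78226062e-01 -2.74152234e+00  8.87335754e+01 -7.49241531e-02
  9.44354289e+01 -9.22004002e+01] [0.5120694  1.09918711 0.44945743] -0.08062865268565507 10.0
[577.007764    65.96503388 249.35356236] [578.32703387  40.79186513 145.        ]
pad [-4.22, 0.68, 2.45, -0.1, -0.4, -0.1] dist 49 rot 0
0.00 [0.0, 0.0, 2.5, 0.0, 0.0, 0.0] dist 25 rot 0
0.05 [0.0, -0.54, 1.24, 0.0, 0.0, 0.0] dist 14 rot 0
0.10 [-0.0, -0.48, 1.26, 0.0, 0.0, 0.0] dist 14 rot 0
0.15 [0.0, -0.41, 1.29, 0.0, 0.0, 0.0] dist 14 rot 0
0.20 [-0.0, -0.35, 1.3, 0.0, 0.0, 0.0] dist 14 rot 0
0.25 [0.0, -0.28, 1.32, 0.0, 0.0, 0.0] dist 14 rot 0
0.30 [-0.0, -0.22, 1.33, 0.0, 0.0, 0.0] dist 14 rot 0
0.35 [0.0, -0.15, 1.34, 0.0, 0.0, 0.0] dist 14 rot 0
0.40 [-0.0, -0.08, 1.35, 0.0, 0.0, 0.0] dist 14 rot 0
0.43 [0.0, -0.02, 0.81, 0.0, 0.0, 0.0] dist 8 rot 0
```

Emit:
{"fn": "play_rows", "kwargs": {
  "motion": [
    [[-2, 0.3, 1, 0, -0.2, 0], [-4.2, 0.7, 2, 0, -0.4, 0], [-4.2, 0.7, 2.4, 0, -0.4, 0], [-4.2, 0.7, 2.4, 0, -0.4, 0]]
  ]
}}

```text
time: 10.4
tool_pos: [571.5, 69.2, 272.6]
tcp_rot: [180.0, 0.1, -176.9]
ft_force: [-0.2, -0.1, -0.2]
finger_gap: -0.0
grip_force: 0.0
```

Emit:
{"fn": "play_rows", "kwargs": {
  "motion": [
    [[0, 0, 0.7, 0, 0, 0], [0, 0, 1.3, 0, 0, 0], [0, 0, 1.9, 0, 0, 0], [0, -0.1, 2.3, 0, 0, 0], [0, -0.2, 2.7, 0, 0, 0]]
  ]
}}

```text
time: 10.9
tool_pos: [572.4, 67.2, 248.0]
tcp_rot: [180.0, 0.3, -176.9]
ft_force: [-1.1, -0.6, 2.5]
finger_gap: -0.1
grip_force: 1.0
```

Emit:
{"fn": "play_rows", "kwargs": {
  "motion": [
    [[0, -0.5, 1.2, 0, 0, 0], [0, -1, 2.5, 0, 0, 0], [0, -1.4, 3.8, 0, 0, 0], [0, -1.75, 5.1, 0, 0, 0], [0, -2, 6.4, 0, 0, 0]]
  ]
}}

```text
time: 11.4
tool_pos: [574.1, 47.0, 182.9]
tcp_rot: [180.0, 0.3, -176.9]
ft_force: [1.4, 0.5, 3.9]
finger_gap: -0.0
grip_force: 2.3
```

Emit:
{"fn": "play_rows", "kwargs": {
  "motion": [
    [[0, -0.15, 0.8, 0, 0, 0], [0, -0.25, 1.6, 0, 0, 0], [0, -0.35, 2.4, 0, 0, 0], [0, -0.4, 3, 0, 0, 0], [0, -0.4, 3.2, 0, 0, 0]]
  ]
}}

```text
time: 11.9
tool_pos: [574.2, 43.3, 151.9]
tcp_rot: [180.0, 0.3, -176.9]
ft_force: [-1.1, 0.0, 9.8]
finger_gap: -0.3
grip_force: 4.9
```

Run:
```python
from h import *
s=sensors.sense();print(s["tool_pos"],s["tcp_rot"],s["ft_force"],s["time"],pad(.35),pad(.4))
```

```text
[574.16351718  43.3004222  151.92336898] [ 179.97920541    0.28449287 -176.89669886] [-1.05209248  0.01287327  9.78008364] 11.9 [578.28321709  41.62793914 158.48187831] [578.32703387  40.79186513 145.        ]
```

Emit:
{"fn": "play_rows", "kwargs": {
  "motion": [
    [[0, -0.05, 0.3, 0, 0, 0], [0, -0.1, 0.5, 0, 0, 0], [0, -0.1, 0.7, 0, 0, 0], [0, -0.1, 0.8, 0, 0, 0], [0, -0.1, 0.8, 0, 0, 0]]
  ]
}}

```text
time: 12.4
tool_pos: [574.3, 42.9, 145.7]
tcp_rot: [179.9, 0.3, -176.9]
ft_force: [-7.3, 2.8, 18.0]
finger_gap: 0.2
grip_force: 8.5
```

Emit:
{"fn": "play_rows", "kwargs": {
  "motion": [
    [[0, 0, 0.1, 0, 0, 0], [0, 0, 0.15, 0, 0, 0], [0, 0, 0.15, 0, 0, 0], [0, 0, 0.15, 0, 0, 0]]
  ]
}}

```text
time: 12.8
tool_pos: [574.3, 42.9, 145.4]
tcp_rot: [179.9, 0.3, -176.9]
ft_force: [-12.0, 2.3, 25.2]
finger_gap: 0.4
grip_force: 12.6
```

Firm stop at z = 145 mm with 25 N, so the lid is home. Easing back up slowly along the arc.

Emit:
{"fn": "play_rows", "kwargs": {
  "motion": [
    [[0, 0, -0.4, 0, 0, 0], [0, 0.05, -1, 0, 0, 0], [0, 0.1, -1.6, 0, 0, 0], [0, 0.2, -2.3, 0, 0, 0], [0, 0.3, -3, 0, 0, 0]]
  ]
}}

```text
time: 13.3
tool_pos: [574.0, 45.4, 172.9]
tcp_rot: [180.0, 0.3, -176.9]
ft_force: [0.1, 0.8, 5.3]
finger_gap: -0.1
grip_force: 2.3
```

Emit:
{"fn": "play_rows", "kwargs": {
  "motion": [
    [[0, 0.1, -0.7, 0, 0, 0], [0, 0.25, -1.4, 0, 0, 0], [0, 0.4, -2.1, 0, 0, 0], [0, 0.55, -2.8, 0, 0, 0], [0, 0.7, -3.5, 0, 0, 0]]
  ]
}}

```text
time: 13.8
tool_pos: [573.6, 52.6, 208.0]
tcp_rot: [180.0, 0.3, -176.9]
ft_force: [2.4, 2.4, 3.3]
finger_gap: -0.1
grip_force: 1.6
```

Emit:
{"fn": "play_rows", "kwargs": {
  "motion": [
    [[0, 0.2, -0.6, 0, 0, 0], [0, 0.4, -1.2, 0, 0, 0], [0, 0.6, -1.8, 0, 0, 0], [0, 0.8, -2.4, 0, 0, 0], [0, 1, -2.9, 0, 0, 0]]
  ]
}}

```text
time: 14.3
tool_pos: [572.7, 62.6, 236.8]
tcp_rot: [180.0, 0.3, -176.9]
ft_force: [2.1, 0.5, 2.3]
finger_gap: 0.2
grip_force: 1.1
```

Emit:
{"fn": "play_rows", "kwargs": {
  "motion": [
    [[0, 0.1, -0.4, 0, 0, 0], [0, 0.2, -0.8, 0, 0, 0], [0, 0.4, -1.2, 0, 0, 0], [0, 0.4, -1.6, 0, 0, 0], [0, 0.4, -2, 0, 0, 0]]
  ]
}}

```text
time: 14.8
tool_pos: [572.2, 66.1, 256.3]
tcp_rot: [180.0, 0.2, -176.9]
ft_force: [-0.8, 0.8, -0.1]
finger_gap: 0.1
grip_force: 0.0
```

Emit:
{"fn": "play_rows", "kwargs": {
  "motion": [
    [[0, 0, -0.6, 0, 0, 0], [0, 0, -1.5, 0, 0, 0], [0, 0, -3, 0, 0, 0], [0, 0, -5, 0, 0, 0], [0, 0, -5, 0, 0, 0]]
  ]
}}

```text
time: 15.3
tool_pos: [573.8, 66.2, 311.1]
tcp_rot: [180.0, 0.7, -176.9]
ft_force: [-0.1, -0.2, 1.5]
finger_gap: -0.1
grip_force: 0.0
```

Run:
```python
from h import *
s=sensors.sense();p,R=cur();print(p,s["ft_force"],s["joint_pos"],s["time"])
plan(p,R,[("away",(450,60,330),R)])
S=optics.snapshot("side")
b=np.hstack([cv2.resize(S["pixels"][150:270,265:345],(400,600),interpolation=cv2.INTER_CUBIC),cv2.resize(S["pixels"][100:400,200:400],(400,600))])
cv2.imwrite("pics/end.png",b[:,:,::-1])
```

```text
[573.75961306  66.2178065  311.1151074 ] [-0.0881124  -0.16907557  1.52875873] [ 1.47216877e+00  2.22737982e+00  8.25561618e+01  4.02217552e-02
  9.45540102e+01 -9.16196655e+01] 15.3
away [12.37, 0.05, -2.03, 0.0, 0.0, 0.0] dist 125 rot 0
```

View pics/end.png

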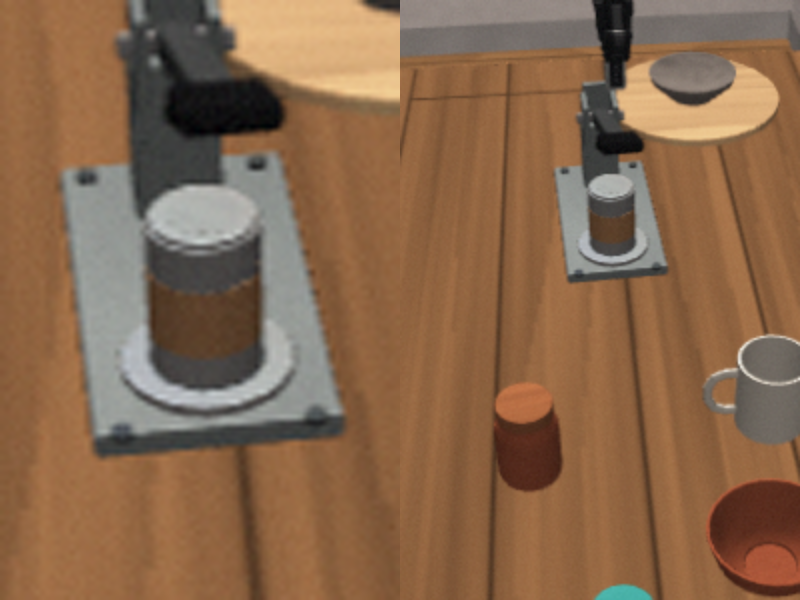

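The lid is flush on the tin (crop (203,215)), the tin is centred on the bed, the lever is up, and the jar, mug and bowl look undisturbed. The arm is clear, so I'll let it settle briefly and hand in.

Emit:
{"fn": "play_rows", "kwargs": {
  "motion": [
    [[0, 0, 0, 0, 0, 0], [0, 0, 0, 0, 0, 0], [0, 0, 0, 0, 0, 0]]
  ]
}}

```text
time: 15.65
tool_pos: [571.8, 66.2, 305.4]
tcp_rot: [180.0, 0.2, -176.9]
ft_force: [0.3, 0.2, 0.3]
finger_gap: -0.2
grip_force: 0.0
```

```bash
python3 -c "
from bench import job
print(job.hand_in())"
```

```text
the job is handed in; nothing more can be done
None
```

The job is handed in at about 15.7 s with no verdict returned; by the last picture and force readings, the tin stands closed and centred on the bed, the lever was eased back to its top stop, and the jar, mug and bowl look undisturbed.

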